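# Set the stock tags of the watercolour boxes

## Task

Set the stock tags in front of the four paint-pan boxes: flip the hinged tags, gently pushing them over with a fingertip, so that every full box, and only a full box, shows the disc face of its tag (tag leaning towards its box), while the box that is not full shows the bar face (tag leaning away from its box). Do not pinch or lift anything, and leave the stands, the boxes and the other things where they stand.

Things in the scene. Friction and masses are not known exactly. Their poses are not given: they have to be found in the camera images.
- box_a: Open wooden box for watercolour pans, 72 (x) x 80 (y) x 44 mm high, loose. FULL: nine white paint pans in three rows fill it, their tops 42 mm above its underside. Origin: centre of its underside, z up; its tag stand is the one in front of it on its -x side (stand centre about 135 mm from box centre, sideways offset under 30 mm).
- box_b: Open wooden box for watercolour pans, 72 (x) x 80 (y) x 44 mm high, loose. FULL: nine white paint pans in three rows fill it, their tops 42 mm above its underside. Origin: centre of its underside, z up; its tag stand is the one in front of it on its -x side (stand centre about 135 mm from box centre, sideways offset under 30 mm).
- box_c: Open wooden box for watercolour pans, 72 (x) x 80 (y) x 44 mm high, loose. FULL: nine white paint pans in three rows fill it, their tops 42 mm above its underside. Origin: centre of its underside, z up; its tag stand is the one in front of it on its -x side (stand centre about 135 mm from box centre, sideways offset under 30 mm).
- box_d: Open wooden box for watercolour pans, 72 (x) x 80 (y) x 44 mm high, loose. NOT full: only two pans are left on its floor. Origin: centre of its underside, z up; its tag stand is the one in front of it on its -x side (stand centre about 135 mm from box centre, sideways offset under 30 mm).
- stand_a: Steel tag stand, 0.65 kg, loose: base 64 (x) x 60 (y) x 18 mm with a hinged wooden tag; its fixed parts reach 40 mm up. Origin: centre of its underside, z up, +x points (within 0.15 rad) to its own box. The hinge pin runs along the stand's y, 30 mm above the origin. Four stands in a row, about 95 mm apart; over 45 mm is free between a leaning tag's edge and the box.
- stand_b: Steel tag stand, 0.65 kg, loose: base 64 (x) x 60 (y) x 18 mm with a hinged wooden tag; its fixed parts reach 40 mm up. Origin: centre of its underside, z up, +x points (within 0.15 rad) to its own box. The hinge pin runs along the stand's y, 30 mm above the origin. Four stands in a row, about 95 mm apart; over 45 mm is free between a leaning tag's edge and the box.
- stand_c: Steel tag stand, 0.65 kg, loose: base 64 (x) x 60 (y) x 18 mm with a hinged wooden tag; its fixed parts reach 40 mm up. Origin: centre of its underside, z up, +x points (within 0.15 rad) to its own box. The hinge pin runs along the stand's y, 30 mm above the origin. Four stands in a row, about 95 mm apart; over 45 mm is free between a leaning tag's edge and the box.
- stand_d: Steel tag stand, 0.65 kg, loose: base 64 (x) x 60 (y) x 18 mm with a hinged wooden tag; its fixed parts reach 40 mm up. Origin: centre of its underside, z up, +x points (within 0.15 rad) to its own box. The hinge pin runs along the stand's y, 30 mm above the origin. Four stands in a row, about 95 mm apart; over 45 mm is free between a leaning tag's edge and the box.
- tag_a (a joint): Angle (rad) of the tag on stand_a: 0 upright; +0.66 leaning on its rest towards the box (stand's +x), the face with the round raised DISC turned up to view; -0.66 leaning away from the box (stand's -x), the face with the straight raised BAR turned up. It swings freely and, pushed past upright, falls to the other side by its own weight.
- tag_a_edge (a point): Middle of the rounded free edge of the tag on stand_a, 60 mm from the hinge pin. The tag is a 30 g wooden leaf, 46 mm wide (stand's y), 4 mm thick. When leaning, this edge is 77 mm above the stand's underside and 37 mm to the side of the pin.
- tag_b (a joint): Angle (rad) of the tag on stand_b: 0 upright; +0.66 leaning on its rest towards the box (stand's +x), the face with the round raised DISC turned up to view; -0.66 leaning away from the box (stand's -x), the face with the straight raised BAR turned up. It swings freely and, pushed past upright, falls to the other side by its own weight.
- tag_b_edge (a point): Middle of the rounded free edge of the tag on stand_b, 60 mm from the hinge pin. The tag is a 30 g wooden leaf, 46 mm wide (stand's y), 4 mm thick. When leaning, this edge is 77 mm above the stand's underside and 37 mm to the side of the pin.
- tag_c (a joint): Angle (rad) of the tag on stand_c: 0 upright; +0.66 leaning on its rest towards the box (stand's +x), the face with the round raised DISC turned up to view; -0.66 leaning away from the box (stand's -x), the face with the straight raised BAR turned up. It swings freely and, pushed past upright, falls to the other side by its own weight.
- tag_c_edge (a point): Middle of the rounded free edge of the tag on stand_c, 60 mm from the hinge pin. The tag is a 30 g wooden leaf, 46 mm wide (stand's y), 4 mm thick. When leaning, this edge is 77 mm above the stand's underside and 37 mm to the side of the pin.
- tag_d (a joint): Angle (rad) of the tag on stand_d: 0 upright; +0.66 leaning on its rest towards the box (stand's +x), the face with the round raised DISC turned up to view; -0.66 leaning away from the box (stand's -x), the face with the straight raised BAR turned up. It swings freely and, pushed past upright, falls to the other side by its own weight.
- tag_d_edge (a point): Middle of the rounded free edge of the tag on stand_d, 60 mm from the hinge pin. The tag is a 30 g wooden leaf, 46 mm wide (stand's y), 4 mm thick. When leaning, this edge is 77 mm above the stand's underside and 37 mm to the side of the pin.
- mug_mid (a point): Bystander: white ceramic mug, 76 mm across, 85 mm high, centre half-way up.
- ink_mid (a point): Bystander: small glass jar with black cap, 44 mm across, 75 mm high, centre half-way up.
- block_mid (a point): Bystander: wooden sanding block, 45 x 70 x 22 mm, centre half-way up.
There are look-alikes about, which are no part of the job. What is shaped like the stand_c but orange is not meant.

How it is judged:
By the outcome, as a careful person would: the job done as asked, in the order asked, and still so for the second after the job is handed in, with the robot touching nothing.
It also fails if it takes over 54 s, if anything falls off the work surface, if the arm or the gripper's body presses on something with over 40 N, if the wrist force passes 120 N, or if a joint passes its speed limit or range.

## Robot

A 6-joint arm with a two-finger parallel gripper is mounted at the origin on the work surface. World frame = base frame: x ahead of the robot, y to its left, z up, the work surface at z = 0. Lengths are in m, angles in degrees, forces in N, time in s.
With the tool pointing down it reaches from about 0.35 to 0.875 m from the base axis. Payload 4.2 kg.
Tool frame: the origin (TCP) lies on the front face of the gripper's body, between the roots of the fingers; the fingertips stand finger_overhang ahead of it and the grasp point (between the pads) lies 51 mm ahead of it (finger_overhang is the distance from the TCP to the fingertips, in m); z points along the fingers, y is the line along which they close (so a half turn about z gives the same grasp; the last joint's range is limited). The gripper opens to 87 mm and grips with 3 to 60 N. Pads are 19 mm wide; open, the fingers measure 117 mm over their backs; the gripper's body (75 mm by 190 mm) begins 51 mm behind the grasp point.
Start: joints at [-61.272, 22.042, 0.453, 0, -68.411, -14.817], TCP at [0.15, -0.607, 0.292] pointing down, gripper open.
Joint ranges: [-179.83, 179.83], [-69.29, 118.12], [-61.27, 80.66], [-181.25, 117.63], [-171.15, -9.14], [-177.46, 177.46]. Speed limits (degrees/s): [159.86, 159.86, 180, 180, 180, 180].

## Interface

Orientations are given as a 3x3 rotation matrix whose columns are the frame's x, y, z axes.
In Python, from station import sense, capture, camera_model, finish_job, finger_overhang gives the robot as it stands. The module is installed in compiled form; this text tells all that it offers.
- The arm moves only by the tool jog_arm, never from a script. Its argument "rows" is a list that holds one entry, the list of rows, each a list of 4 numbers: the shift along the tool's x, y, z in m, then the turn about the tool's z in rad. A call has 1 to 20 rows; each row shifts and turns the commanded pose from where the row before left it, along the tool's axes as they then stand; what a row does not reach is not made up. A row lasts 1/8 s, in which the tool goes at most 62.5 mm and 10.7 degrees, less where a joint would pass 70% of its speed; a pose out of reach is approached as far as the arm can. A call is refused whole if a number of a shift passes 0.0625 or a number of a turn 0.188, either way. A call with a gripper value outside its range is refused whole. "claw" is the opening, from 0 (shut) to 1 (fully open), set as the call begins (left out, the last holds). The fingers move at their own pace and stop on an object; the grip force is fixed at half the most. Time passes only in rows, so rows that do not move let the fingers close. It gives the time, the measured TCP pose, the force, the opening and the grip force at its end, in the units of the state.
- sense(): the state, without advancing time (a new reading comes with each control period).
- capture(name): name is "scene" or "top"; returns the picture (384x512x3 uint8, red, green, blue); there is no depth.
- camera_model(name): a dict with "fovy" (degrees; the focal length in pixels is half the picture's height over the tangent of half this angle, whatever the lens; pixels are square), "cx", "cy" (the principal point, pixels), "eye" and "rotation" of the camera in the world. Camera axes: x right, y down, z forward; pixel columns grow to the right and rows downward; lengths in m; the calibration is good to about 2 mm. A picture is of the moment at which its call begins. camera_model takes no time and is no camera call.
- finish_job(): hands the job in; it is judged then, once.
The state is a dict: "time_s": time; "joints": joint angles; "joint_velocities": joint speeds; "effort": joint torques, N m; "tcp_pos": TCP position; "ee_rot": TCP orientation; "wrist_force": force on the tool from outside, world axes, zero at the start; "moment": the same for the moment, N m; "gripper_width": opening from 0.0 (shut) to 1.0 (fully open); "gripper_force": force on a finger pad.
Only numpy, scipy, OpenCV 4.12 (cv2) and the standard library are available. Lean on these libraries where they do the work, as an engineer would, in place of code of your own. Each camera call takes 0.05 s, during which the arm holds its last target. There are 200 camera calls.

## Working session

There is one attempt and no reset: what is moved stays moved. The work goes in short steps, Python scripts to look and compute and a tool call to move; the robot and the scene stay as the last step left them, time stands still between calls to the robot, and variables do not carry over. Pictures are saved under pics/ and viewed, at most 10 in all, crops included, and the job is handed in when it is done.

Besides the shell and the picture viewer there is one more tool, called after "Call:" by a JSON object that holds its "api" and its "payload", one argument or row to a line. jog_arm: Moves the arm, as the interface text tells. Its arguments: {"type":"object","properties":{"rows":{"type":"array"},"claw":{"type":"number"}},"required":["rows"]}

```bash
mkdir -p pics
python3 - <<'E'
from station import *
import cv2,numpy as np
for n in("scene","top"):
    im=capture(n);cv2.imwrite(f"pics/{n}0.png",cv2.resize(im[:,:,::-1],(800,600),interpolation=cv2.INTER_CUBIC));cv2.imwrite(f"pics/raw_{n}0.png",im[:,:,::-1]);print(n,camera_model(n))
print(finger_overhang,sense())
E
```

```text
scene {'fovy': 43.127748874892625, 'cx': 259.5150729463229, 'cy': 192.141471800614, 'eye': array([1.1388929 , 0.28910341, 0.94143895]), 'rotation': array([[-0.39770561,  0.7211913 , -0.5671978 ],
       [ 0.91745465,  0.30561186, -0.25471228],
       [-0.0103539 , -0.62167877, -0.78320387]])}
top {'fovy': 52.49444169855506, 'cx': 257.9417455629609, 'cy': 193.08324200324228, 'eye': array([0.40831158, 0.02682122, 1.04452861]), 'rotation': array([[-1.39427447e-02, -9.91854185e-01,  1.26613090e-01],
       [-9.99901634e-01,  1.40234663e-02, -2.53840284e-04],
       [-1.52378186e-03, -1.26604175e-01, -9.91952146e-01]])}
0.0697 {'time_s': 0.1, 'joints': array([-6.12734698e+01,  2.20843634e+01,  3.90120401e-01, -2.45003196e-02,
       -6.84123663e+01, -1.48160612e+01]), 'joint_velocities': array([ 0.06418382, -0.25485089,  0.20937535,  0.14313633, -0.06870355,
        0.13915003]), 'effort': array([-3.25478604e-04, -3.91687953e+01,  1.87934482e+01,  4.23194423e+00,
        1.34244002e-02, -7.45159923e-05]), 'tcp_pos': array([ 0.15017557, -0.60628468,  0.29130914]), 'ee_rot': array([[-9.70710446e-01, -2.40251811e-01, -5.45604045e-04],
       [-2.40252413e-01,  9.70708739e-01,  1.82275490e-03],
       [ 9.17024494e-05,  1.90044991e-03, -9.99998190e-01]]), 'wrist_force': array([ 0.50821117, -0.70520688,  0.18967062]), 'moment': array([ 0.04234384, -0.03720878,  0.0022948 ]), 'gripper_force': 0.0, 'gripper_width': 0.9978002007081458}
```

View pics/top0.png

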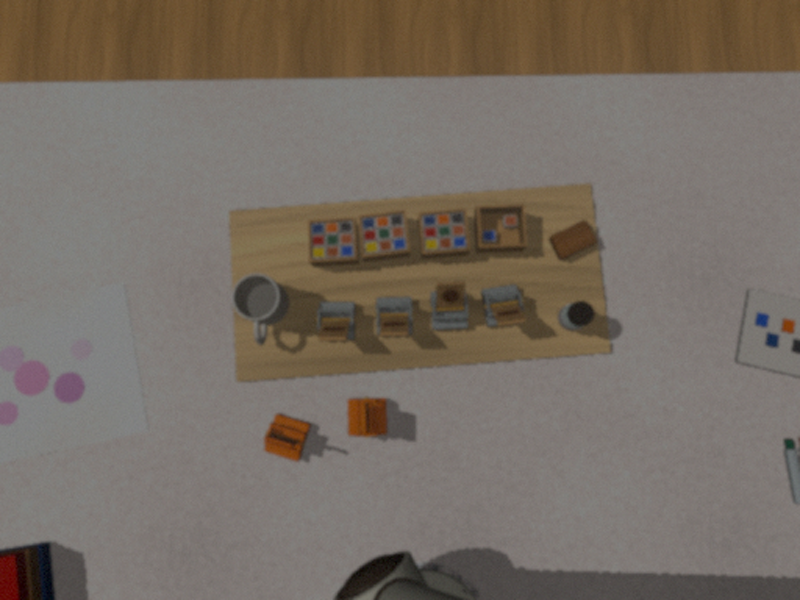

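View pics/scene0.png

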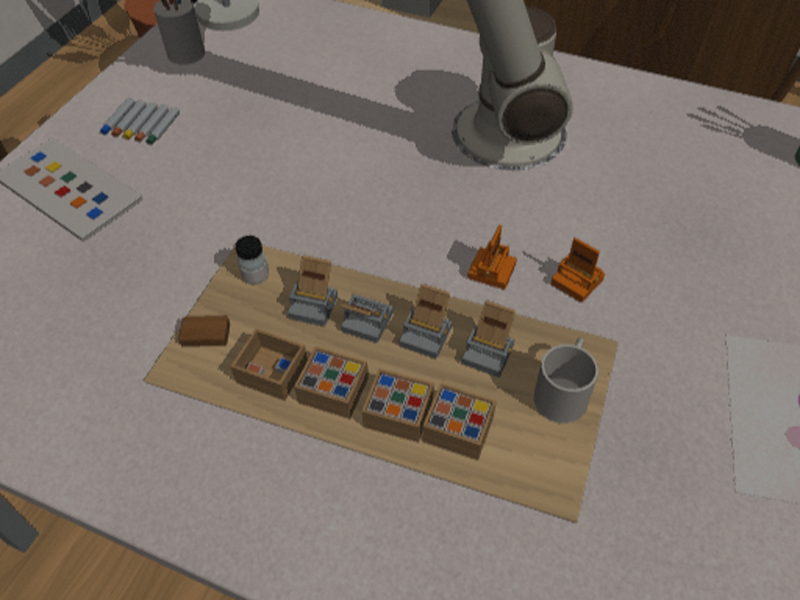

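The top view shows four grey stands at (336,320), (394,317), (450,305) and (503,305), with their boxes above. The right-hand box, at (500,228), is the one that isn't full. Tag 3 leans towards its box; tags 1, 2 and 4 lean away. Possible mix-ups are the orange stands at (288,437) and (368,417), which aren't part of the job. I'll check the choice in one close crop.

Run:
```python
import cv2,numpy as np
a=cv2.imread("pics/raw_top0.png")[180:225,195:345];b=cv2.imread("pics/raw_scene0.png")[160:245,180:335]
a=cv2.resize(a,(800,240),interpolation=cv2.INTER_CUBIC);b=cv2.resize(b[:67],(800,346),interpolation=cv2.INTER_CUBIC)
cv2.imwrite("pics/crop.png",np.clip(np.vstack([a,b])*1.6,0,255).astype(np.uint8))
```

```text
(no output)
```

View pics/crop.png

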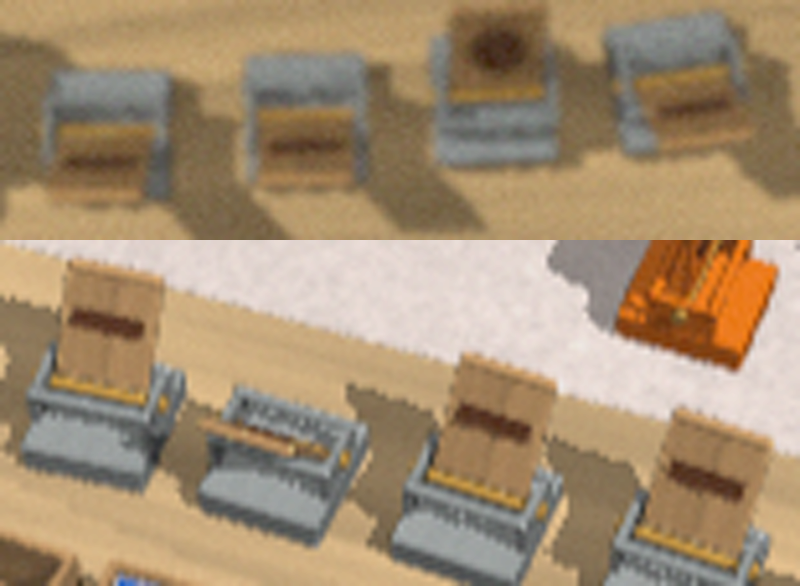

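The crop confirms it. Tags 1 and 2 (the left pair in the top view) show the bar although their boxes are full, so they need flipping. Tag 3 (disc) and tag 4 (bar) are already right. Next I triangulate their edges and hinges.

Run:
```python
from station import *
import numpy as np,cv2
def P(n):
    c=camera_model(n);f=192/np.tan(np.radians(c["fovy"]/2));K=np.array([[f,0,c["cx"]],[0,f,c["cy"]],[0,0,1]])
    R=np.array(c["rotation"]).T;return K@np.c_[R,-R@c["eye"]]
T,S=P("top"),P("scene")
pts={"edge1":((213.2,216.4),(319.9,195.8)),"edge2":((251.8,214.1),(278.6,185.4)),"hinge1":((215.2,204.7),(316,219.1)),"hinge2":((252,201.9),(272.6,208))}
for k,(a,b) in pts.items():
    X=cv2.triangulatePoints(T,S,np.array(a),np.array(b)).ravel();X=X[:3]/X[3];p=S@np.r_[X,1];print(k,X.round(4),(p[:2]/p[2]-b).round(1))
```

```text
edge1 [0.4744 0.1383 0.0833] [-0.1  0. ]
edge2 [0.4794 0.0417 0.0796] [0.2 0. ]
hinge1 [0.5068 0.1419 0.0373] [-1.2 -0. ]
hinge2 [0.5143 0.0417 0.0361] [0.2 0. ]
```

Call:
{"api": "jog_arm", "payload": {
  "rows": [
    [[0, 0, 0, 0.12], [0, 0, 0, 0.12], [-0.03, 0.03, 0, 0], [-0.03, 0.03, 0, 0], [-0.03, 0.03, 0, 0], [-0.03, 0.03, 0, 0], [-0.03, 0.03, 0, 0], [-0.03, 0.03, 0, 0], [-0.03, 0.03, 0, 0], [-0.03, 0.03, 0, 0], [-0.03, 0.03, 0, 0], [-0.03, 0.03, 0, 0], [0, 0.03, 0.004, 0], [0, 0.03, 0.004, 0], [0, 0.03, 0.004, 0], [0, 0.03, 0.004, 0], [0, 0.03, 0.004, 0], [0, 0.03, 0.004, 0], [0, 0.03, 0.004, 0], [0, 0, 0, 0]]
  ],
  "claw": 0
}}

```text
time_s: 2.6
tcp_pos: [0.4485, -0.0946, 0.2638]
ee_rot: [[-1.0, -0.006, -0.001], [-0.006, 1.0, 0.0], [0.001, 0.0, -1.0]]
wrist_force: [-0.1, -0.2, -0.5]
gripper_width: 0.007
gripper_force: 0.0
```

Call:
{"api": "jog_arm", "payload": {
  "rows": [
    [[0.004, 0.0274, 0, 0], [0.004, 0.0274, 0, 0], [0.004, 0.0274, 0, 0], [0.004, 0.0274, 0, 0], [0.004, 0.0274, 0, 0], [0, 0, 0.02, 0], [0, 0, 0.022, 0], [0, 0, 0.022, 0], [0, 0, 0.022, 0], [0, 0, 0.022, 0], [0, 0, 0.02, 0], [0, 0, 0, 0]]
  ]
}}

```text
time_s: 4.1
tcp_pos: [0.4279, 0.0402, 0.1351]
ee_rot: [[-1.0, -0.002, -0.003], [-0.002, 1.0, -0.002], [0.003, -0.002, -1.0]]
wrist_force: [0.3, 0.2, 0.3]
gripper_width: 0.006
gripper_force: 0.0
```

Run:
```python
from station import *
import cv2,numpy as np
im=capture("scene")[110:275,150:370,::-1];cv2.imwrite("pics/s1.png",cv2.resize(im,(800,600),interpolation=cv2.INTER_CUBIC))
```

```text
(no output)
```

View pics/s1.png

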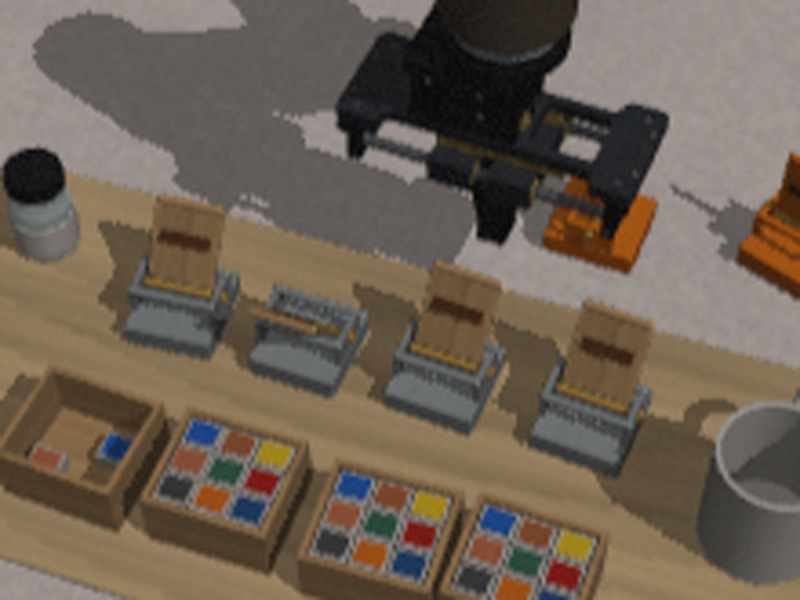

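The fingertip (490,235) is behind tag 2 (460,290), in line with its push direction. I'll push along +x.

Call:
{"api": "jog_arm", "payload": {
  "rows": [
    [[-0.015, 0, 0, 0], [-0.01, 0, 0, 0], [-0.008, 0, 0, 0], [-0.008, 0, 0, 0], [-0.008, 0, 0, 0], [-0.008, 0, 0, 0], [-0.008, 0, 0, 0], [-0.008, 0, 0, 0], [-0.008, 0, 0, 0], [-0.008, 0, 0, 0], [0, 0, 0, 0], [0, 0, 0, 0]]
  ]
}}

```text
time_s: 5.65
tcp_pos: [0.5172, 0.0413, 0.1361]
ee_rot: [[-1.0, -0.003, -0.0], [-0.003, 1.0, -0.0], [0.0, -0.0, -1.0]]
wrist_force: [0.8, 0.5, -0.3]
gripper_width: 0.005
gripper_force: 0.0
```

Run:
```python
from station import *
import cv2,numpy as np
im=capture("scene")[110:275,150:370,::-1];cv2.imwrite("pics/s2.png",cv2.resize(im,(800,600),interpolation=cv2.INTER_CUBIC))
```

```text
(no output)
```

View pics/s2.png

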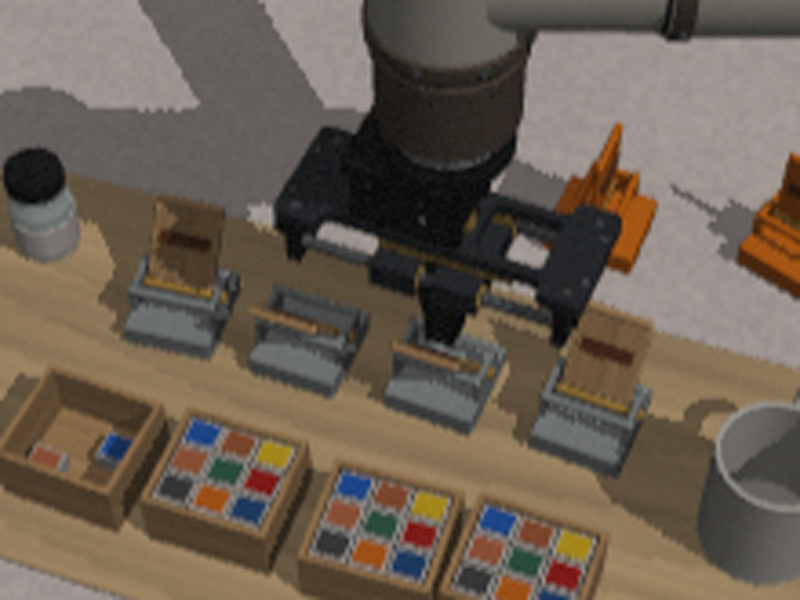

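Tag 2 now leans towards its box (edge at about (430,355)). Now I back off, shift to tag 1 and push it.

Call:
{"api": "jog_arm", "payload": {
  "rows": [
    [[0.02, 0, 0, 0], [0.025, 0, 0, 0], [0.025, 0, 0, 0], [0.022, 0, 0, 0], [0, 0, 0, 0], [0, 0.02, 0, 0], [0, 0.03, 0, 0], [0, 0.03, 0, 0], [0, 0.018, 0, 0], [0, 0, 0, 0]]
  ]
}}

```text
time_s: 6.95
tcp_pos: [0.4257, 0.1402, 0.1363]
ee_rot: [[-1.0, -0.004, 0.0], [-0.004, 1.0, 0.0], [-0.0, 0.0, -1.0]]
wrist_force: [-0.2, -0.7, -0.5]
gripper_width: 0.005
gripper_force: 0.0
```

Call:
{"api": "jog_arm", "payload": {
  "rows": [
    [[-0.015, 0, 0, 0], [-0.01, 0, 0, 0], [-0.008, 0, 0, 0], [-0.008, 0, 0, 0], [-0.008, 0, 0, 0], [-0.008, 0, 0, 0], [-0.008, 0, 0, 0], [-0.008, 0, 0, 0], [-0.008, 0, 0, 0], [-0.008, 0, 0, 0], [0, 0, 0, 0], [0, 0, 0, 0]]
  ]
}}

```text
time_s: 8.45
tcp_pos: [0.514, 0.1393, 0.1361]
ee_rot: [[-1.0, -0.003, -0.0], [-0.003, 1.0, -0.0], [0.0, -0.0, -1.0]]
wrist_force: [-0.3, -1.4, -0.3]
gripper_width: 0.007
gripper_force: 0.0
```

Call:
{"api": "jog_arm", "payload": {
  "rows": [
    [[0.02, 0, 0, 0], [0.025, 0, 0, 0], [0.025, 0, 0, 0], [0.025, 0, 0, 0], [0, 0, -0.03, 0], [0, 0, -0.03, 0], [0, 0, -0.03, 0], [0, 0, -0.03, 0], [0, 0, 0, 0]]
  ]
}}

```text
time_s: 9.57
tcp_pos: [0.4198, 0.1397, 0.2586]
ee_rot: [[-1.0, -0.003, 0.005], [-0.003, 1.0, 0.003], [-0.005, 0.003, -1.0]]
wrist_force: [-0.9, -0.2, -1.0]
gripper_width: 0.002
gripper_force: 0.0
```

Run:
```python
from station import *
import cv2,numpy as np
im=capture("scene")[110:275,150:370,::-1];cv2.imwrite("pics/s3.png",cv2.resize(im,(800,600),interpolation=cv2.INTER_CUBIC))
```

```text
(no output)
```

View pics/s3.png

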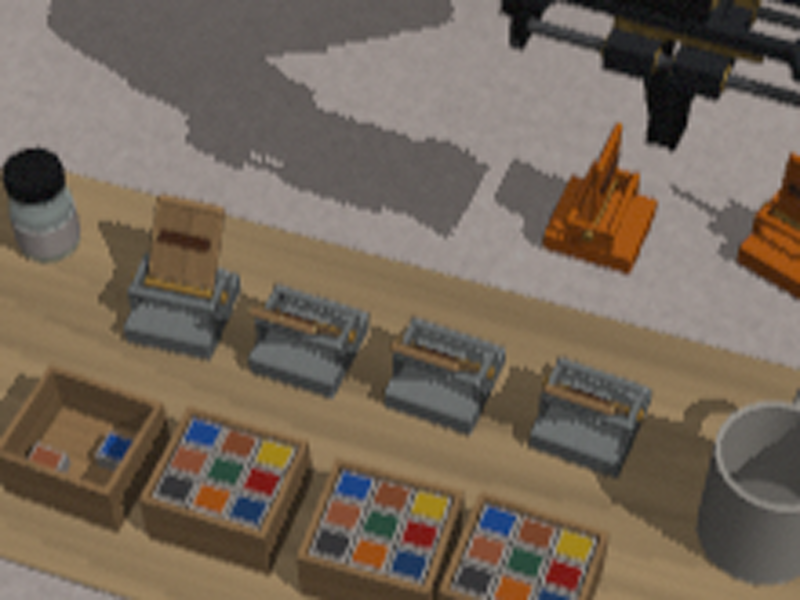

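Tags 1, 2 and 3, at (595,395), (440,355) and (300,320), lean towards their full boxes. Tag 4 (185,240) shows its bar. Nothing else has moved and the arm is clear.

```bash
python3 -c "
from station import *
print(finish_job())"
```

```text
the job is handed in; nothing more can be done
None
```

I flipped the two wrong tags, so the three full boxes now show their disc and the box that is not full shows its bar; the job is handed in, but it returned no verdict.

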